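# Put the washed probes away in their case

## Task

The four washed texture-analyser probes stand in a row in the steel draining tray. Move them one by one into the storage case, each standing upright on its face, shaft up, on the floor of its own nest: the widest probe in the widest nest, the next in the next, down to the narrowest in the narrowest. Set them down rather than dropping them, let none fall over, and leave the sample jar and the steel weight where they are.

Things in the scene. Friction and masses are not known exactly. Their poses are not given: they have to be found in the camera images.
- platen_centre (a point): Loose probe, 0.16 kg, standing on its flat face. Head: aluminium disc 60 mm across, 12 mm thick, a 26 mm hub up to 36 mm: the widest. Above it a steel shaft 12 mm across, 36 mm long; 72 mm tall in all. Point: on the axis 36 mm above the face, at the foot of the shaft; z up. Starts in a compartment of the draining tray (steel, black mat; floor 3 mm, rim 16 mm above the bench; four, 87 mm apart).
- wide_centre (a point): Loose probe, 0.18 kg, standing on its flat face. Head: plain aluminium cylinder 44 mm across, 36 mm tall: the second widest. Above it a steel shaft 12 mm across, 36 mm long; 72 mm tall in all. Point: on the axis 36 mm above the face, at the foot of the shaft; z up. Starts in a compartment of the draining tray (steel, black mat; floor 3 mm, rim 16 mm above the bench; four, 87 mm apart).
- medium_centre (a point): Loose probe, 0.1 kg, standing on its flat face. Head: plain aluminium cylinder 30 mm across, 36 mm tall: the third widest. Above it a steel shaft 12 mm across, 36 mm long; 72 mm tall in all. Point: on the axis 36 mm above the face, at the foot of the shaft; z up. Starts in a compartment of the draining tray (steel, black mat; floor 3 mm, rim 16 mm above the bench; four, 87 mm apart).
- narrow_centre (a point): Loose probe, 0.058 kg, standing on its flat face. Head: plain aluminium cylinder 18 mm across, 36 mm tall: the narrowest. Above it a steel shaft 12 mm across, 36 mm long; 72 mm tall in all. Point: on the axis 36 mm above the face, at the foot of the shaft; z up. Starts in a compartment of the draining tray (steel, black mat; floor 3 mm, rim 16 mm above the bench; four, 87 mm apart).
- nest_platen: Fixed white square insert, 86 x 86 x 20 mm, with a round nest 76 mm across, 12 mm deep, dark floor: the widest nest, for the 60 mm probe. Origin: centre of its underside, 4 mm above the bench; nest floor 8 mm and top face 20 mm above it; z up, y along the row. One of a row of four, 87 mm apart, in the black storage case (walls lower than the inserts).
- nest_wide: Fixed white square insert, 86 x 86 x 20 mm, with a round nest 60 mm across, 12 mm deep, dark floor: the second widest nest, for the 44 mm probe. Origin: centre of its underside, 4 mm above the bench; nest floor 8 mm and top face 20 mm above it; z up, y along the row. One of a row of four, 87 mm apart, in the black storage case (walls lower than the inserts).
- nest_medium: Fixed white square insert, 86 x 86 x 20 mm, with a round nest 46 mm across, 12 mm deep, dark floor: the third widest nest, for the 30 mm probe. Origin: centre of its underside, 4 mm above the bench; nest floor 8 mm and top face 20 mm above it; z up, y along the row. One of a row of four, 87 mm apart, in the black storage case (walls lower than the inserts).
- nest_narrow: Fixed white square insert, 86 x 86 x 20 mm, with a round nest 34 mm across, 12 mm deep, dark floor: the narrowest nest, for the 18 mm probe. Origin: centre of its underside, 4 mm above the bench; nest floor 8 mm and top face 20 mm above it; z up, y along the row. One of a row of four, 87 mm apart, in the black storage case (walls lower than the inserts).
- jar: Bystander: loose small sample jar of clear glass with a white lid, 50 mm across, 62 mm tall; origin at the centre of its underside. To be left alone.
- weight: Bystander: loose steel calibration weight with a knob, 38 mm across, 71 mm tall, 0.5 kg; origin at the centre of its underside. To be left alone.
There are look-alikes about, which are no part of the job. What is shaped like the part that bears wide_centre but yellow is not meant.

How it is judged:
By the outcome, as a careful person would: the job done as asked, in the order asked, and still so for the second after the job is handed in, with the robot touching nothing.
It also fails if it takes over 99 s, if anything falls off the work surface, if the arm or the gripper's body presses on something with over 40 N, if the wrist force passes 120 N, or if a joint passes its speed limit or range.

## Robot

A 7-joint arm with a two-finger parallel gripper is mounted at the origin on the work surface. World frame = base frame: x ahead of the robot, y to its left, z up, the work surface at z = 0. Lengths are in m, angles in rad, forces in N, time in s.
With the tool pointing down it reaches from about 0.4 to 0.75 m from the base axis. Payload 19.5 kg.
Tool frame: the origin (TCP) lies at the very end of the fingers, on their centre line; the grasp point (between the pads) lies 19 mm behind it; z points along the fingers, y is the line along which they close (so a half turn about z gives the same grasp; the last joint's range is limited). The gripper opens to 85 mm and grips with 20 to 120 N. Pads are 22 mm wide; open, the fingers measure 114 mm over their backs; the gripper's body (76 mm by 85 mm) begins 54 mm behind the grasp point. The pads swing forward as they close: fully open they stand 13 mm farther back than shut.
Start: joints at [1.165, 0.707, -0.028, 1.485, 0.022, 0.951, -0.075], TCP at [0.205, -0.537, 0.231] pointing down, gripper open.
Joint ranges: [-2.71, 2.71], [-0.32, 2.16], [-1.57, 1.52], [0, 2.45], [-1.46, 4.6], [0, 2.02], [-2.83, 2.83]. Speed limits (rad/s): [1.89, 1.89, 2.57, 2.57, 3.01, 3.01, 3.01].

## Interface

Orientations are given as [roll, pitch, yaw] about the fixed x, y, z axes, in that order (R = Rz(yaw) Ry(pitch) Rx(roll)).
In Python, from cell import bot gives the robot as it stands.
- The arm moves only by the shell command python3 -m inch 'ROWS'. ROWS is JSON, a list of rows, each a list of 7 numbers: the turn, a rotation vector about the world's x, y, z in rad, then the shift along the world's x, y, z in mm, then the opening, from 0 (shut) to 1 (fully open). A call has 1 to 20 rows; each row shifts and turns the commanded pose from where the row before left it; what a row does not reach is not made up. A row lasts 1/10 s, in which the tool goes at most 50 mm and 8.59 degrees, less where a joint would pass 70% of its speed; a pose out of reach is approached as far as the arm can. A call with a gripper value outside its range is refused whole. The fingers move at their own pace and stop on an object; the grip force is fixed at half the most. Time passes only in rows, so rows that do not move let the fingers close. It gives the time, the measured TCP pose, the force, the opening and the grip force at its end, in the units of the state.
- bot.observe(): the state, without advancing time (a new reading comes with each control period).
- bot.read_camera(name): name is "scene" or "side" or "wrist"; returns a dict with "pixels" (420x560x3 uint8, red, green, blue), "range_z" (420x560 float32, m along the optical axis (not along the pixel's ray), 0 where there is no reading), "vertical_fov" (degrees; the focal length in pixels is half the picture's height over the tangent of half this angle, whatever the lens; pixels are square), "cx", "cy" (the principal point, pixels), "R" (3x3) and "t" (3): a world point X has camera coordinates R X + t. Camera axes: x right, y down, z forward; pixel columns grow to the right and rows downward; lengths in m; the calibration is good to about 2 mm. A picture is of the moment at which its call begins.
- bot.close_job(): hands the job in; it is judged then, once.
The state is a dict: "t": time; "joints": joint angles; "joint_velocities": joint speeds; "effort": joint torques, N m; "tcp_pos": TCP position; "orientation": TCP orientation; "wrist_force": force on the tool from outside, world axes, zero at the start; "wrist_torque": the same for the moment, N m; "opening": opening from 0.0 (shut) to 1.0 (fully open); "grip_force": force on a finger pad.
Only numpy, scipy, OpenCV 4.12 (cv2) and the standard library are available. Lean on these libraries where they do the work, as an engineer would, in place of code of your own. Each camera call takes 0.05 s, during which the arm holds its last target. There are 200 camera calls.

## Working session

There is one attempt and no reset: what is moved stays moved. The work goes in short steps, Python scripts to look and compute and a shell command to move; the robot and the scene stay as the last step left them, time stands still between calls to the robot, and variables do not carry over. Pictures are saved under pics/ and viewed, at most 14 in all, crops included, and the job is handed in when it is done.

```bash
mkdir -p pics; ls; python3 - <<'E'
from cell import bot
import cv2,numpy as np
o=bot.observe();print({k:np.round(v,3) for k,v in o.items()})
for n in("scene","side"):
    c=bot.read_camera(n);np.savez(f"pics/{n}0.npz",**c)
    cv2.imwrite(f"pics/{n}0.png",c["pixels"][:,:,::-1])
    print(n,c["vertical_fov"],c["cx"],c["cy"],-c["R"].T@c["t"],c["R"].round(2).tolist())
E
```

```text
pics
{'t': np.float64(0.0), 'joints': array([ 1.165,  0.707, -0.028,  1.485,  0.022,  0.951, -0.076]), 'joint_velocities': array([ 0.002, -0.001, -0.001,  0.   ,  0.   , -0.   , -0.001]), 'effort': array([ 1.0000e-03, -8.8321e+01,  1.2350e+00, -2.3617e+01,  1.7000e-02,
        7.0000e-03,  0.0000e+00]), 'tcp_pos': array([ 0.204, -0.537,  0.231]), 'orientation': array([-3.141,  0.   ,  0.364]), 'wrist_force': array([-0.164,  0.685,  0.197]), 'wrist_torque': array([ 0.056,  0.009, -0.003]), 'grip_force': np.float64(0.0), 'opening': np.float64(0.997)}
scene 51.188967523194194 287.21938446741797 217.72504096557537 [1.0768237  0.13756451 0.75896928] [[-0.27, 0.96, -0.0], [0.74, 0.2, -0.64], [-0.61, -0.17, -0.77]]
side 57.31346276437993 275.28810599750955 207.03016008839262 [0.24775844 0.49696599 0.72186676] [[-0.86, -0.51, 0.01], [-0.38, 0.63, -0.68], [0.34, -0.58, -0.74]]
```

View pics/scene0.png

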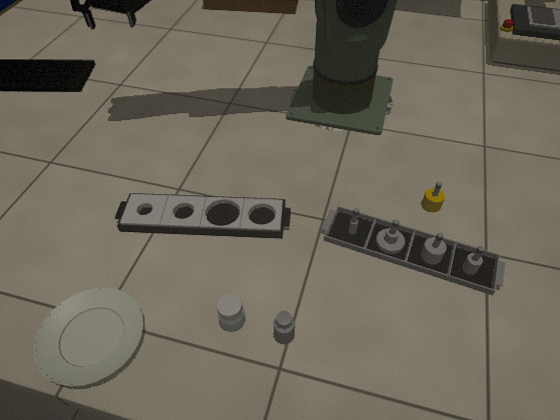

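View pics/side0.png

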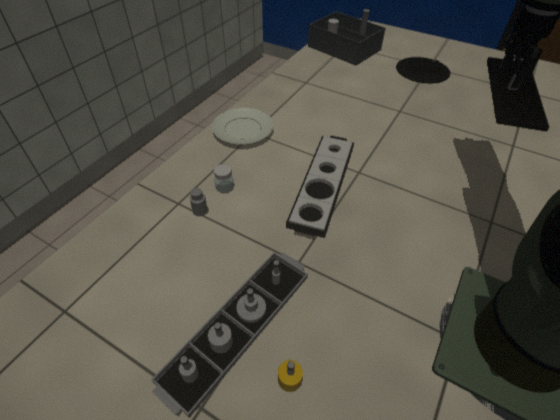

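The scene view shows the tray with probes from left to right: narrow (354,225), platen (391,240), wide (434,250) and medium (474,262). The case nests run narrow (145,209), medium (184,211), platen (222,212) and wide (262,213). The yellow decoy is at (434,200), the jar at (230,312) and the weight at (284,325). The side view shows the same things, with the tray running from (187,370) to (276,272) and the nests from (335,148) to (311,213). Next I'll view enlarged crops to pick the shaft tops.

```bash
python3 - <<'E'
import cv2,numpy as np
a=cv2.imread("pics/scene0.png")[190:300,315:515];b=cv2.imread("pics/side0.png")[245:415,145:315]
cv2.imwrite("pics/c1.png",cv2.convertScaleAbs(cv2.resize(a,None,fx=4,fy=4,interpolation=2),alpha=1.6))
cv2.imwrite("pics/c2.png",cv2.convertScaleAbs(cv2.resize(b,None,fx=3.5,fy=3.5,interpolation=2),alpha=1.6))
E
```

```text
(no output)
```

View pics/c1.png

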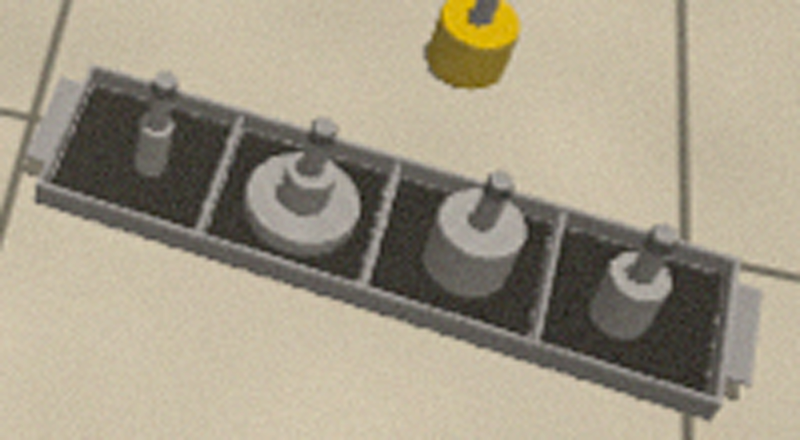

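View pics/c2.png

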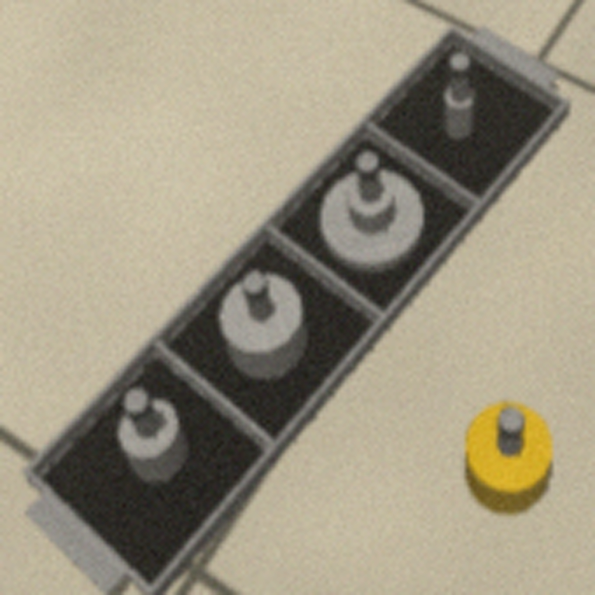

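The crops show the four shaft tops cleanly. In crop 1 they are narrow (165,80), platen (324,127), wide (500,181) and medium (664,235). In crop 2 they are (459,62), (367,162), (256,283) and (137,402). Next I'll triangulate them and get the nests from the white-insert mask.

```bash
cat > h.py <<'E'
import numpy as np,cv2
def ld(f): return dict(np.load(f))
def P(c):
    f=210/np.tan(np.radians(c["vertical_fov"])/2)
    return np.array([[f,0,c["cx"]],[0,f,c["cy"]],[0,0,1]])@np.c_[c["R"],c["t"]]
def tri(c1,c2,p,q):
    X=cv2.triangulatePoints(P(c1),P(c2),np.float64(p).T,np.float64(q).T);return (X[:3]/X[3]).T
def plane(c,uv,z):
    f=210/np.tan(np.radians(c["vertical_fov"])/2);C=-c["R"].T@c["t"]
    uv=np.atleast_2d(np.float64(uv));d=np.c_[(uv[:,0]-c["cx"])/f,(uv[:,1]-c["cy"])/f,np.ones(len(uv))]@c["R"]
    return C+d*((z-C[2])/d[:,2])[:,None]
E
python3 - <<'E'
from h import *
a,b=ld("pics/scene0.npz"),ld("pics/side0.npz")
p=(np.array([[165,80],[324,127],[500,181],[664,235]])+.5)/4-.5+[315,190]
q=(np.array([[459,62],[367,162],[256,283],[137,402]])+.5)/3.5-.5+[145,245]
X=tri(a,b,p,q);print("probes",X.round(4));print(np.linalg.norm(np.diff(X,axis=0),axis=1), plane(a,p,.075).round(3)[:,:2].tolist(),plane(b,q,.075).round(3)[:,:2].tolist())
res=[]
for c,roi in((a,(110,185,300,245)),(b,(280,128,360,240))):
    x0,y0,x1,y1=roi;im=cv2.cvtColor(c["pixels"],cv2.COLOR_RGB2HSV)[y0:y1,x0:x1]
    g=cv2.cvtColor(c["pixels"],cv2.COLOR_RGB2GRAY)[y0:y1,x0:x1]
    d=(g<70).astype(np.uint8)
    n,l,s,ce=cv2.connectedComponentsWithStats(d)
    print([(s[i].tolist(),(ce[i]+[x0,y0]).round(1).tolist()) for i in range(1,n) if s[i,4]>25])
cv2.imwrite("pics/c3.png",np.hstack([cv2.resize(cv2.convertScaleAbs(a["pixels"][185:245,110:300,::-1],alpha=1.5),(570,180)),cv2.resize(cv2.convertScaleAbs(b["pixels"][128:188,285:360,::-1],alpha=1.5),(225,180))]))
E
```

```text
probes [[0.4715 0.1151 0.0735]
 [0.4811 0.1974 0.0735]
 [0.4915 0.2846 0.0725]
 [0.5041 0.3624 0.0724]]
[0.08284845 0.08788386 0.07877345] [[0.473, 0.116], [0.483, 0.198], [0.494, 0.285], [0.507, 0.362]] [[0.471, 0.115], [0.48, 0.197], [0.49, 0.284], [0.503, 0.362]]
[([5, 8, 176, 46, 1582], [203.7, 227.1]), ([96, 18, 33, 23, 585], [222.2, 213.6]), ([64, 20, 19, 14, 188], [183.1, 211.6]), ([27, 22, 15, 8, 89], [144.3, 210.2]), ([139, 22, 26, 17, 346], [261.6, 215.2])]
[([6, 9, 68, 103, 765], [316.1, 208.3]), ([51, 8, 16, 5, 28], [338.5, 137.8]), ([49, 18, 11, 6, 49], [334.0, 148.5]), ([40, 35, 15, 10, 122], [327.0, 167.4]), ([26, 52, 28, 19, 423], [319.2, 189.0]), ([19, 76, 23, 18, 304], [310.3, 212.7])]
```

View pics/c3.png

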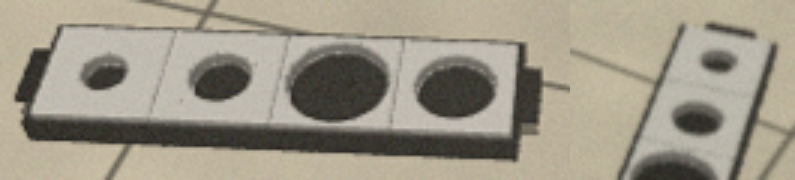

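The crop shows the round rims in the scene view at (104,72), (221,79), (338,82) and (456,86) in crop pixels (3x). The side view has two visible rims, at (718,60) and (697,118).

```bash
python3 - <<'E'
from h import *
a,b=ld("pics/scene0.npz"),ld("pics/side0.npz")
p=(np.array([[104,72],[221,79],[338,82],[456,86]])+.5)/3-.5+[110,185]
q=(np.array([[718-570,60],[697-570,118]])+.5)/3-.5+[285,128]
print(p.round(1).tolist(),q.round(1).tolist())
q=np.r_[q,[[319.5,188],[311,211.5]]]
X=tri(a,b,p,q);print(X.round(4))
N=plane(a,p,.024);print(N.round(4),np.linalg.norm(np.diff(N,axis=0),axis=1)); print(plane(b,q,.024).round(4))
E
```

```text
[[144.3, 208.7], [183.3, 211.0], [222.3, 212.0], [261.7, 213.3]] [[334.0, 147.7], [327.0, 167.0]]
[[ 0.5484 -0.34    0.0232]
 [ 0.53   -0.2551  0.0214]
 [ 0.5107 -0.1702  0.0224]
 [ 0.4918 -0.0853  0.0232]]
[[ 0.5499 -0.3382  0.024 ]
 [ 0.5332 -0.2521  0.024 ]
 [ 0.5131 -0.1681  0.024 ]
 [ 0.4938 -0.0835  0.024 ]] [0.08775684 0.08636115 0.08680343]
[[ 0.548  -0.3411  0.024 ]
 [ 0.5288 -0.2551  0.024 ]
 [ 0.5099 -0.1712  0.024 ]
 [ 0.4912 -0.0872  0.024 ]]
```

```bash
python3 -m inch '[[0,0,0,35,34,0,0.6],[0,0,0,35,34,0,0.6],[0,0,0,35,34,0,0.6],[0,0,0,35,34,0,0.6],[0,0,0,35,34,0,0.6],[0,0,0,35,34,0,0.6],[0,0,0,35,34,0,0.6],[0,0,0,3,45,0,0.6],[0,0,0,3,45,0,0.6],[0,0,0,3,45,0,0.6],[0,0,0,3,45,0,0.6],[0,0,0,3,45,0,0.6],[0,0,0,3,45,0,0.6],[0,0,0,3,45,0,0.6],[0,0,0,3,45,0,0.6],[0,0,0,3,45,0,0.6],[0,0,0,3,45,0,0.6],[0,0,0,0,45,0,0.6],[0,0,0,0,0,0,0.6],[0,0,0,0,0,0,0.6]]'
python3 - <<'E'
from cell import bot
from h import *
o=bot.observe();print(o["tcp_pos"],o["orientation"],o["joints"].round(2) if hasattr(o["joints"],"round") else o["joints"])
c=bot.read_camera("wrist");np.savez("pics/w1.npz",**c);cv2.imwrite("pics/w1.png",cv2.convertScaleAbs(c["pixels"][:,:,::-1],alpha=1.5))
E
```

```text
t: 2.1
tcp_pos: [0.4792, 0.1962, 0.2309]
orientation: [3.141, 0.001, 0.365]
wrist_force: [-0.2, -1.0, -0.0]
opening: 0.599
grip_force: 0.0
[0.47924244 0.1961518  0.23090799] [3.14140328e+00 7.57352278e-04 3.65379481e-01] [-0.52  0.63  0.12  1.69 -0.09  0.83 -1.56]
```

View pics/w1.png

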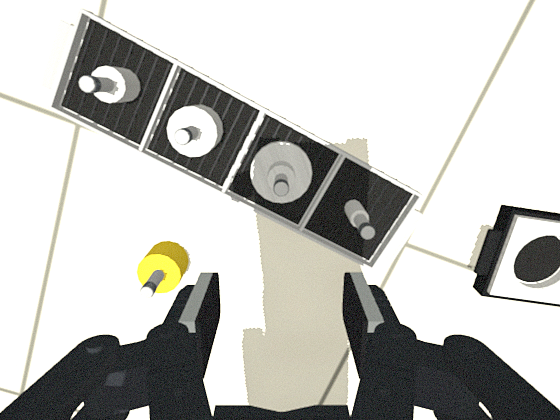

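The wrist view shows all four probes, with shaft tops at about medium (87,84), wide (183,136), platen (281,187) and narrow (366,230). The yellow decoy is at (150,285).

```bash
python3 - <<'E'
from h import *
w=ld("pics/w1.npz");a,b=ld("pics/scene0.npz"),ld("pics/side0.npz")
u=np.array([[366,230],[281,187],[183,136],[87,84]])
X=plane(w,u,.075);print(X.round(4),np.linalg.norm(np.diff(X,axis=0),axis=1))
p=(np.array([[165,80],[324,127],[500,181],[664,235]])+.5)/4-.5+[315,190]
print(tri(w,a,u,p).round(4))
E
```

```text
[[0.4734 0.1175 0.075 ]
 [0.4827 0.1979 0.075 ]
 [0.4937 0.2838 0.075 ]
 [0.505  0.3615 0.075 ]] [0.08089757 0.08660188 0.07856671]
[[0.4725 0.1161 0.0735]
 [0.4827 0.1979 0.0748]
 [0.4934 0.2847 0.0739]
 [0.5045 0.363  0.0722]]
```

```bash
python3 -m inch '[[0,0,0,3,2,-36,0.6],[0,0,0,0,0,-40,0.6],[0,0,0,0,0,-40,0.6],[0,0,0,0,0,-40,0.6],[0,0,0,0,0,-30,0.6],[0,0,0,0,0,0,0.6],[0,0,0,0,0,0,0],[0,0,0,0,0,0,0],[0,0,0,0,0,0,0],[0,0,0,0,0,0,0],[0,0,0,0,0,0,0],[0,0,0,0,0,0,0]]'
```

```text
t: 3.35
tcp_pos: [0.4833, 0.1978, 0.0468]
orientation: [-3.141, -0.002, 0.364]
wrist_force: [-0.7, -0.9, 12.9]
opening: 0.122
grip_force: 58.5
```

```bash
python3 -m inch '[[0,0,0,0,0,20,0],[0,0,0,0,0,35,0],[0,0,0,0,0,45,0],[0,0,0,2,-30,0,0],[0,0,0,3,-42,0,0],[0,0,0,3,-42,0,0],[0,0,0,3,-42,0,0],[0,0,0,3,-42,0,0],[0,0,0,3,-42,0,0],[0,0,0,3,-42,0,0],[0,0,0,3,-42,0,0],[0,0,0,3,-30,0,0],[0,0,0,2,-14,0,0],[0,0,0,0,0,0,0],[0,0,0,0,0,0,0],[0,0,0,0,0,0,0]]'
python3 - <<'E'
from cell import bot
from h import *
w1=ld("pics/w1.npz")
o=bot.observe();print(o["tcp_pos"])
c=bot.read_camera("wrist");np.savez("pics/w2.npz",**c);cv2.imwrite("pics/w2.png",cv2.convertScaleAbs(c["pixels"][:,:,::-1],alpha=1.5))
E
```

```text
t: 4.95
tcp_pos: [0.5108, -0.1689, 0.1455]
orientation: [-3.141, -0.0, 0.365]
wrist_force: [-0.1, -0.4, -1.5]
opening: 0.116
grip_force: 58.8
[ 0.51075458 -0.16893974  0.1455145 ]
```

View pics/w2.png

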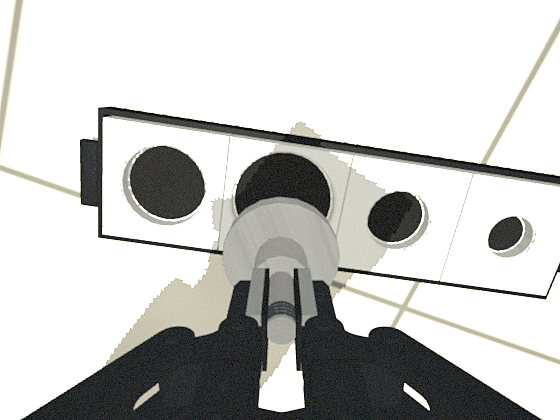

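The wrist view shows the platen held upright over its nest. Rim centres are about wide (164,184), medium (397,218) and narrow (510,235), and the platen nest runs from x = 234 to 335.

```bash
python3 - <<'E'
from h import *
w=ld("pics/w2.npz");a=ld("pics/scene0.npz")
u=[[510,235],[397,218],[164,184]]
X=plane(w,u,.024);print(X.round(4),"platen~",(X[1]+X[2])/2)
print(tri(w,a,u,[[144.3,208.7],[183.3,211],[261.7,213.3]]).round(4))
E
```

```text
[[ 0.5493 -0.3376  0.024 ]
 [ 0.5311 -0.2524  0.024 ]
 [ 0.4946 -0.0848  0.024 ]] platen~ [ 0.51285508 -0.16858135  0.024     ]
[[ 0.549  -0.3391  0.0223]
 [ 0.5303 -0.2542  0.02  ]
 [ 0.4936 -0.084   0.0231]]
```

```bash
python3 -m inch '[[0,0,0,1,0,-25,0],[0,0,0,0,0,-25,0],[0,0,0,0,0,-15,0],[0,0,0,0,0,-8,0],[0,0,0,0,0,-5,0],[0,0,0,0,0,-4,0],[0,0,0,0,0,-3,0],[0,0,0,0,0,-2,0],[0,0,0,0,0,0,0],[0,0,0,0,0,0,0]]'
```

```text
t: 6.0
tcp_pos: [0.5117, -0.1704, 0.0585]
orientation: [3.142, -0.0, 0.364]
wrist_force: [0.6, 0.2, -1.2]
opening: 0.119
grip_force: 58.8
```

```bash
python3 -m inch '[[0,0,0,0,0,-1,0],[0,0,0,0,0,-1,0],[0,0,0,0,0,0,0],[0,0,0,0,0,0,0]]'
```

```text
t: 6.4
tcp_pos: [0.5116, -0.1703, 0.0563]
orientation: [-3.141, 0.0, 0.364]
wrist_force: [0.3, -0.3, -2.5]
opening: 0.114
grip_force: 58.8
```

```bash
python3 -m inch '[[0,0,0,0,0,-1,0],[0,0,0,0,0,0,0],[0,0,0,0,0,0,0]]'; python3 -m inch '[[0,0,0,0,0,-1,0],[0,0,0,0,0,0,0],[0,0,0,0,0,0,0]]'
```

```text
t: 6.7
tcp_pos: [0.5115, -0.1703, 0.0558]
orientation: [-3.141, -0.0, 0.364]
wrist_force: [-3.8, 2.5, 11.7]
opening: 0.122
grip_force: 60.6
t: 7.0
tcp_pos: [0.5116, -0.1703, 0.0557]
orientation: [3.141, -0.001, 0.364]
wrist_force: [-8.5, 4.6, 34.4]
opening: 0.12
grip_force: 63.1
```

On the floor, at the height predicted. Next I'll relieve the load, release, rise and go to the wide probe.

```bash
python3 -m inch '[[0,0,0,0,0,1,0],[0,0,0,0,0,0,0.1],[0,0,0,0,0,0,0.25],[0,0,0,0,0,0,0.5],[0,0,0,0,0,0,0.5],[0,0,0,0,0,0,0.5],[0,0,0,0,0,20,0.5],[0,0,0,0,0,40,0.5],[0,0,0,0,0,40,0.5]]'
python3 -m inch '[[0,0,0,-2,40,0,0.5],[0,0,0,-2,45,0,0.5],[0,0,0,-2,45,0,0.5],[0,0,0,-2,45,0,0.5],[0,0,0,-2,45,0,0.5],[0,0,0,-2,45,0,0.5],[0,0,0,-2,45,0,0.5],[0,0,0,-2,45,0,0.5],[0,0,0,-2,45,0,0.5],[0,0,0,-1,40,0,0.5],[0,0,0,0,15,0,0.5],[0,0,0,0,0,0,0.5],[0,0,0,0,0,0,0.5],[0,0,0,0,0,0,0.5]]'
python3 - <<'E'
from cell import bot
from h import *
c=bot.read_camera("side");cv2.imwrite("pics/s1.png",cv2.convertScaleAbs(c["pixels"][:,:,::-1],alpha=1.3))
E
```

```text
t: 7.9
tcp_pos: [0.5112, -0.1702, 0.1562]
orientation: [-3.141, 0.001, 0.364]
wrist_force: [0.6, -0.1, -0.7]
opening: 0.498
grip_force: 0.0
t: 9.3
tcp_pos: [0.493, 0.2831, 0.1554]
orientation: [3.141, 0.0, 0.362]
wrist_force: [-0.5, 0.1, -0.2]
opening: 0.502
grip_force: 0.0
```

View pics/s1.png

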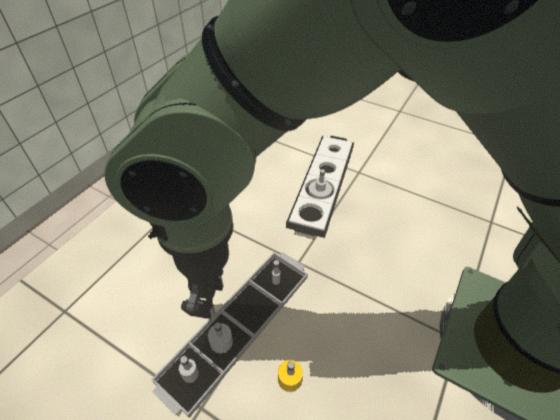

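The platen stands upright in its nest at (320,185), and the gripper is over the wide probe.

```bash
python3 -m inch '[[0,0,0,0,1,-25,0.5],[0,0,0,0,0,-35,0.5],[0,0,0,0,0,-30,0.5],[0,0,0,0,0,-15,0.5],[0,0,0,0,0,-5,0.5],[0,0,0,0,0,0,0.5],[0,0,0,0,0,0,0],[0,0,0,0,0,0,0],[0,0,0,0,0,0,0],[0,0,0,0,0,0,0],[0,0,0,0,0,0,0]]'
```

```text
t: 10.45
tcp_pos: [0.493, 0.2858, 0.0462]
orientation: [-3.141, -0.001, 0.364]
wrist_force: [-1.2, -0.4, 8.1]
opening: 0.12
grip_force: 58.5
```

```bash
python3 -m inch '[[0,0,0,0,0,20,0],[0,0,0,0,0,35,0],[0,0,0,0,0,45,0],[0,0,0,0,-30,0,0],[0,0,0,0,-42,0,0],[0,0,0,0,-42,0,0],[0,0,0,0,-42,0,0],[0,0,0,0,-42,0,0],[0,0,0,0,-42,0,0],[0,0,0,0,-42,0,0],[0,0,0,0,-42,0,0],[0,0,0,0,-32,0,0],[0,0,0,0,-14,0,0],[0,0,0,0,0,0,0],[0,0,0,0,0,0,0],[0,0,0,0,0,0,0]]'
```

```text
t: 12.05
tcp_pos: [0.4927, -0.0831, 0.1454]
orientation: [-3.141, -0.0, 0.365]
wrist_force: [-0.6, -0.6, -1.0]
opening: 0.121
grip_force: 58.7
```

```bash
python3 -m inch '[[0,0,0,1,0,-25,0],[0,0,0,0,0,-25,0],[0,0,0,0,0,-15,0],[0,0,0,0,0,-10,0],[0,0,0,0,0,-5,0],[0,0,0,0,0,-4,0],[0,0,0,0,0,-3,0],[0,0,0,0,0,-1,0],[0,0,0,0,0,0,0],[0,0,0,0,0,0,0],[0,0,0,0,0,0,0]]'
```

```text
t: 13.15
tcp_pos: [0.4937, -0.0844, 0.0575]
orientation: [-3.142, -0.0, 0.364]
wrist_force: [-0.4, 0.2, -1.7]
opening: 0.118
grip_force: 58.7
```

```bash
python3 -m inch '[[0,0,0,0,0,-1,0],[0,0,0,0,0,-1,0],[0,0,0,0,0,0,0],[0,0,0,0,0,0,0]]'; python3 -m inch '[[0,0,0,0,0,-1,0],[0,0,0,0,0,0,0],[0,0,0,0,0,0,0]]'
```

```text
t: 13.55
tcp_pos: [0.4936, -0.0844, 0.0552]
orientation: [-3.142, -0.0, 0.364]
wrist_force: [0.5, -0.5, -0.6]
opening: 0.12
grip_force: 58.9
t: 13.85
tcp_pos: [0.4937, -0.0845, 0.0551]
orientation: [3.141, -0.001, 0.364]
wrist_force: [-4.1, -0.9, 22.4]
opening: 0.119
grip_force: 61.8
```

```bash
python3 -m inch '[[0,0,0,0,0,1,0],[0,0,0,0,0,0,0.1],[0,0,0,0,0,0,0.25],[0,0,0,0,0,0,0.5],[0,0,0,0,0,0,0.5],[0,0,0,0,0,0,0.5],[0,0,0,0,0,20,0.5],[0,0,0,0,0,40,0.5],[0,0,0,0,0,40,0.5]]'
python3 -m inch '[[0,0,0,1,37,0,0.5],[0,0,0,1,45,0,0.5],[0,0,0,1,45,0,0.5],[0,0,0,1,45,0,0.5],[0,0,0,1,45,0,0.5],[0,0,0,1,45,0,0.5],[0,0,0,1,45,0,0.5],[0,0,0,1,45,0,0.5],[0,0,0,1,45,0,0.5],[0,0,0,1,35,0,0.5],[0,0,0,1,15,0,0.5],[0,0,0,0,0,0,0.5],[0,0,0,0,0,0,0.5],[0,0,0,0,0,0,0.5]]'
python3 - <<'E'
from cell import bot
from h import *
c=bot.read_camera("wrist");np.savez("pics/w3.npz",**c);cv2.imwrite("pics/w3.png",cv2.convertScaleAbs(c["pixels"][:,:,::-1],alpha=1.3))
E
```

```text
t: 14.75
tcp_pos: [0.4931, -0.0843, 0.1563]
orientation: [-3.141, 0.001, 0.364]
wrist_force: [0.3, 0.0, -0.5]
opening: 0.497
grip_force: 0.0
t: 16.15
tcp_pos: [0.5049, 0.3615, 0.1554]
orientation: [3.141, 0.0, 0.363]
wrist_force: [0.1, -0.9, -0.0]
opening: 0.502
grip_force: 0.0
```

View pics/w3.png

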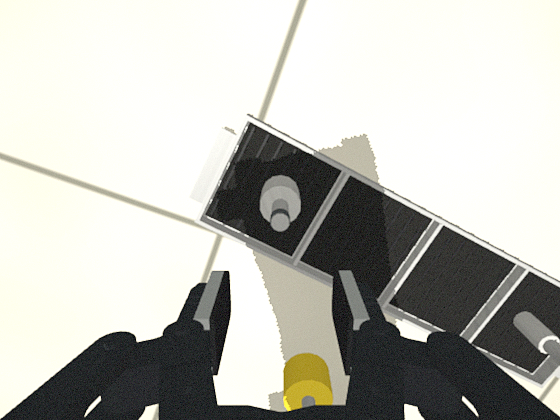

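The medium shaft top is at (280,222), centred between the fingers. The decoy at (307,385) is well behind them.

```bash
python3 -m inch '[[0,0,0,0,0,-25,0.5],[0,0,0,0,0,-35,0.5],[0,0,0,0,0,-30,0.5],[0,0,0,0,0,-15,0.5],[0,0,0,0,0,-5,0.5],[0,0,0,0,0,0,0.5],[0,0,0,0,0,0,0],[0,0,0,0,0,0,0],[0,0,0,0,0,0,0],[0,0,0,0,0,0,0],[0,0,0,0,0,0,0]]'
```

```text
t: 17.3
tcp_pos: [0.5051, 0.363, 0.0464]
orientation: [-3.141, -0.002, 0.364]
wrist_force: [-0.2, -0.6, 8.1]
opening: 0.115
grip_force: 58.5
```

```bash
python3 -m inch '[[0,0,0,0,0,25,0],[0,0,0,0,0,45,0],[0,0,0,0,0,45,0],[0,0,0,2,-30,0,0],[0,0,0,2,-43,0,0],[0,0,0,2,-43,0,0],[0,0,0,2,-43,0,0],[0,0,0,2,-43,0,0],[0,0,0,2,-43,0,0],[0,0,0,2,-43,0,0],[0,0,0,2,-43,0,0],[0,0,0,2,-43,0,0],[0,0,0,2,-43,0,0],[0,0,0,2,-43,0,0],[0,0,0,2,-43,0,0],[0,0,0,1,-43,0,0],[0,0,0,1,-43,0,0],[0,0,0,0,-28,0,0],[0,0,0,0,0,0,0],[0,0,0,0,0,0,0]]'
python3 -m inch '[[0,0,0,0,0,0,0],[0,0,0,0,0,0,0]]'
```

```text
t: 19.3
tcp_pos: [0.5305, -0.2545, 0.1606]
orientation: [-3.141, -0.0, 0.363]
wrist_force: [0.4, 1.0, -1.5]
opening: 0.12
grip_force: 58.6
t: 19.5
tcp_pos: [0.5309, -0.2533, 0.1605]
orientation: [-3.141, -0.0, 0.365]
wrist_force: [0.4, 0.4, -1.8]
opening: 0.116
grip_force: 58.6
```

Target TCP z is 46.4 + 9 = 55.4.

```bash
python3 -m inch '[[0,0,0,0,0,-25,0],[0,0,0,0,0,-30,0],[0,0,0,0,0,-25,0],[0,0,0,0,0,-10,0],[0,0,0,0,0,-6,0],[0,0,0,0,0,-4,0],[0,0,0,0,0,-3,0],[0,0,0,0,0,-1,0],[0,0,0,0,0,0,0],[0,0,0,0,0,0,0],[0,0,0,0,0,0,0]]'; python3 -m inch '[[0,0,0,0,0,-1,0],[0,0,0,0,0,0,0],[0,0,0,0,0,0,0]]'
```

```text
t: 20.6
tcp_pos: [0.5307, -0.2544, 0.0565]
orientation: [3.141, -0.0, 0.364]
wrist_force: [-0.4, -0.5, -0.6]
opening: 0.116
grip_force: 58.6
t: 20.9
tcp_pos: [0.5307, -0.2544, 0.0555]
orientation: [3.141, -0.0, 0.364]
wrist_force: [-0.3, 0.5, 4.5]
opening: 0.12
grip_force: 59.3
```

```bash
python3 -m inch '[[0,0,0,0,0,0,0.1],[0,0,0,0,0,0,0.25],[0,0,0,0,0,0,0.5],[0,0,0,0,0,0,0.5],[0,0,0,0,0,0,0.5],[0,0,0,0,0,20,0.5],[0,0,0,0,0,40,0.5],[0,0,0,0,0,40,0.5]]'
python3 -m inch '[[0,0,0,-6,36,0,0.5],[0,0,0,-6,40,0,0.5],[0,0,0,-6,40,0,0.5],[0,0,0,-6,40,0,0.5],[0,0,0,-6,40,0,0.5],[0,0,0,-6,40,0,0.5],[0,0,0,-6,40,0,0.5],[0,0,0,-6,40,0,0.5],[0,0,0,-6,40,0,0.5],[0,0,0,-4,15,0,0.5],[0,0,0,0,0,0,0.5],[0,0,0,0,0,0,0.5],[0,0,0,0,0,0,0.5]]'
python3 - <<'E'
from cell import bot
from h import *
c=bot.read_camera("wrist");cv2.imwrite("pics/w4.png",cv2.convertScaleAbs(c["pixels"][:,:,::-1],alpha=1.3))
E
```

```text
t: 21.7
tcp_pos: [0.5302, -0.2542, 0.1562]
orientation: [-3.141, 0.001, 0.364]
wrist_force: [0.2, -0.4, 0.4]
opening: 0.495
grip_force: 0.0
t: 23.0
tcp_pos: [0.4729, 0.1155, 0.1553]
orientation: [3.141, 0.0, 0.362]
wrist_force: [0.3, -0.5, 0.5]
opening: 0.501
grip_force: 0.0
```

View pics/w4.png

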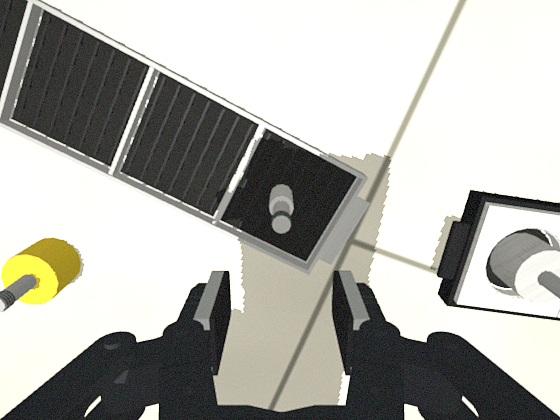

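The narrow shaft top is at (281,224), centred between the fingers. The wide probe in its nest is visible at right.

```bash
python3 -m inch '[[0,0,0,0,0,-25,0.5],[0,0,0,0,0,-35,0.5],[0,0,0,0,0,-30,0.5],[0,0,0,0,0,-15,0.5],[0,0,0,0,0,-5,0.5],[0,0,0,0,0,0,0.5],[0,0,0,0,0,0,0],[0,0,0,0,0,0,0],[0,0,0,0,0,0,0],[0,0,0,0,0,0,0],[0,0,0,0,0,0,0]]'
```

```text
t: 24.15
tcp_pos: [0.4731, 0.1167, 0.0461]
orientation: [3.142, -0.002, 0.364]
wrist_force: [0.0, -0.7, 8.1]
opening: 0.117
grip_force: 58.5
```

```bash
python3 -m inch '[[0,0,0,0,0,25,0],[0,0,0,0,0,45,0],[0,0,0,0,0,45,0],[0,0,0,6,-30,0,0],[0,0,0,7,-40,0,0],[0,0,0,7,-40,0,0],[0,0,0,7,-40,0,0],[0,0,0,7,-40,0,0],[0,0,0,7,-40,0,0],[0,0,0,7,-40,0,0],[0,0,0,7,-40,0,0],[0,0,0,7,-40,0,0],[0,0,0,7,-40,0,0],[0,0,0,5,-40,0,0],[0,0,0,2,-25,0,0],[0,0,0,0,0,0,0],[0,0,0,0,0,0,0],[0,0,0,0,0,0,0]]'
```

```text
t: 25.95
tcp_pos: [0.5488, -0.3373, 0.1606]
orientation: [-3.141, -0.0, 0.365]
wrist_force: [1.0, 1.4, -1.1]
opening: 0.113
grip_force: 58.6
```

```bash
python3 -m inch '[[0,0,0,0,0,-25,0],[0,0,0,0,0,-30,0],[0,0,0,0,0,-25,0],[0,0,0,0,0,-10,0],[0,0,0,0,0,-6,0],[0,0,0,0,0,-4,0],[0,0,0,0,0,-3,0],[0,0,0,0,0,-1,0],[0,0,0,0,0,0,0],[0,0,0,0,0,0,0],[0,0,0,0,0,0,0]]'; python3 -m inch '[[0,0,0,0,0,-1,0],[0,0,0,0,0,0,0],[0,0,0,0,0,0,0]]'
```

```text
t: 27.05
tcp_pos: [0.5487, -0.3384, 0.0565]
orientation: [3.141, -0.0, 0.364]
wrist_force: [-0.5, -0.3, -0.4]
opening: 0.119
grip_force: 58.6
t: 27.35
tcp_pos: [0.5486, -0.3383, 0.0553]
orientation: [-3.141, -0.0, 0.364]
wrist_force: [0.3, 1.0, -0.5]
opening: 0.12
grip_force: 58.7
```

```bash
python3 -m inch '[[0,0,0,0,0,-1,0],[0,0,0,0,0,0,0],[0,0,0,0,0,0,0]]'
```

```text
t: 27.65
tcp_pos: [0.5489, -0.3385, 0.0551]
orientation: [3.141, -0.001, 0.364]
wrist_force: [-2.2, 1.8, 13.0]
opening: 0.122
grip_force: 60.4
```

Contact, so I'll release, rise clear and check.

```bash
python3 -m inch '[[0,0,0,0,0,1,0],[0,0,0,0,0,0,0.1],[0,0,0,0,0,0,0.25],[0,0,0,0,0,0,0.5],[0,0,0,0,0,0,0.5],[0,0,0,0,0,0,0.5],[0,0,0,0,0,20,0.5],[0,0,0,0,0,40,0.5],[0,0,0,0,0,40,0.5],[0,0,0,0,0,40,0.5],[0,0,0,-20,0,40,0.5],[0,0,0,-40,0,0,0.5],[0,0,0,-40,0,0,0.5],[0,0,0,0,0,0,0.5],[0,0,0,0,0,0,0.5],[0,0,0,0,0,0,0.5]]'
python3 - <<'E'
from cell import bot
from h import *
a=bot.read_camera("scene");b=bot.read_camera("side")
A=cv2.resize(a["pixels"][185:355,105:310,::-1],(480,398),interpolation=2);B=cv2.resize(b["pixels"][125:245,275:365,::-1],(298,398),interpolation=2)
cv2.imwrite("pics/f.png",cv2.convertScaleAbs(np.hstack([A,B]),alpha=1.4))
E
```

```text
t: 29.25
tcp_pos: [0.4494, -0.3382, 0.2352]
orientation: [3.142, -0.001, 0.364]
wrist_force: [0.2, -0.0, 0.2]
opening: 0.501
grip_force: 0.0
```

View pics/f.png

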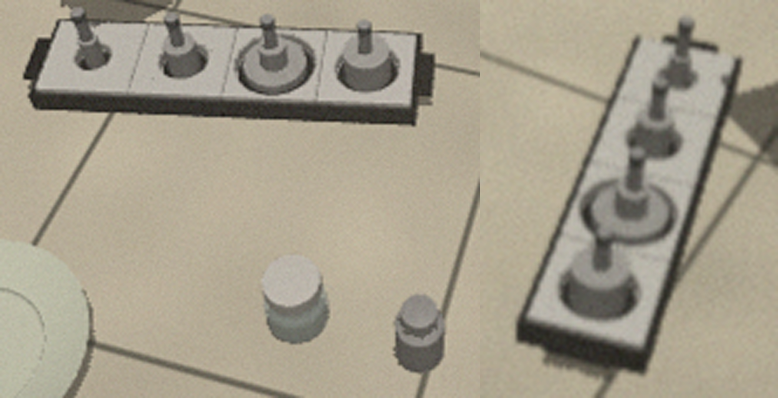

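All four probes stand upright in their nests (crop positions (90,50), (180,55), (272,60) and (366,62)). The slight leans increase steadily across the row, which fits perspective. The jar and weight are untouched.

```bash
python3 -c "
from cell import bot
print(bot.close_job())"
```

```text
the job is handed in; nothing more can be done
None
```

All four probes stand upright in their matching nests, moved widest first; the jar and weight were left alone, and the job was handed in at about 29 s of the 99 s allowed.

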